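# Try two hair rollers on the warmer's post and sort them by fit

## Task

Two grey hair rollers stand on the vanity counter, a slim one and a wide one. Try the slim one on the upright post of the roller warmer first: set its lower end squarely on the post's tip, centred, and press it there for about half a second to confirm that it does not go on; then stand it upright on the floor of the coral tray and let go. After that slide the wide one over the post, all the way down onto the warmer's base, and leave it there.

Things in the scene. Friction and masses are not known exactly. Their poses are not given: they have to be found in the camera images.
- slim_roller: Slim hair roller: grey ribbed plastic tube, 36 mm outside diameter (38 mm over the ribs), 65 mm tall, through bore only 14 mm, about 40 g. Starts standing loose on the counter. Origin: centre of its lower end; z points up along its axis. Rigid.
- wide_roller: Wide hair roller: grey ribbed plastic tube of the same height, 52 mm outside diameter (54 mm over the ribs), 65 mm tall, through bore 32 mm, about 60 g. Starts standing loose on the counter. Origin: centre of its lower end; z points up along its axis. Rigid.
- warmer: Roller warmer, fixed to the counter: white plastic base slab 100 x 130 mm (x by y) and 20 mm high, with one upright aluminium post at its centre, 22 mm in diameter, its last 4 mm tapering to a flat 18 mm tip. The post rises 50 mm above the slab, so its tip is 70 mm above the counter. Origin: centre of the underside, straight below the post; z up along the post.
- lens_tray: Coral lens tray, fixed to the counter: open shallow rectangular tray, 150 x 110 mm (x by y) outside, 15 mm high, walls and floor 5 mm thick. Origin: centre of the underside; the inner floor is 5 mm above it; z up.
Mind the look-alikes: they are no part of the job. Leave any red or yellow look-alike of the wide_roller alone.

How it is judged:
By the outcome, as a careful person would: the job done as asked, in the order asked, and still so for the second after the job is handed in, with the robot touching nothing.
It also fails if it takes over 64 s, if anything falls off the work surface, if the arm or the gripper's body presses on something with over 40 N, if the wrist force passes 120 N, or if a joint passes its speed limit or range.

## Robot

A 6-joint arm with a two-finger parallel gripper is mounted at the origin on the work surface. World frame = base frame: x ahead of the robot, y to its left, z up, the work surface at z = 0. Lengths are in m, angles in rad, forces in N, time in s.
With the tool pointing down it reaches from about 0.375 to 0.9 m from the base axis. Payload 3.1 kg.
Tool frame: the origin (TCP) lies midway between the tips of the shut fingers; the grasp point (between the pads) lies 19 mm behind it; z points along the fingers, y is the line along which they close (so a half turn about z gives the same grasp; the last joint's range is limited). The gripper opens to 85 mm and grips with 20 to 120 N. Pads are 22 mm wide; open, the fingers measure 114 mm over their backs; the gripper's body (76 mm by 85 mm) begins 54 mm behind the grasp point. The pads swing forward as they close: fully open they stand 13 mm farther back than shut.
Start: joints at [-0.178, 0.527, 1.433, -0, 1.181, -0.178], TCP at [0.625, 0, 0.231] pointing down, gripper open.
Joint ranges: [-3.08, 3.08], [-0.75, 2.2], [0.22, 2.44], [-1.43, 4.57], [0, 2.65], [-2.85, 2.85]. Speed limits (rad/s): [2.79, 2.79, 3.14, 3.14, 3.14, 3.14].

## Interface

Orientations are given as a unit quaternion [x, y, z, w].
In Python, from station import manip gives the robot as it stands. The module is installed in compiled form; this text tells all that it offers.
- The arm moves only by the tool apply_moves, never from a script. Its arguments are lists of equal length, an entry for each row: "claw": the gripper's target within -1 to 1 (fully open at 1, half-way at 0, shut at -1); "travel": the shift along the tool's x, y, z scaled (see below), a list of three; "turn": the turn, a rotation vector about the tool's x, y, z scaled (see below), a list of three. In form: {"claw": [claw, ...], "travel": [[dx, dy, dz], ...], "turn": [[rx, ry, rz], ...]}. A call has 1 to 5 rows; each row is the pose to reach, as a shift and turn from the pose commanded when the call began, along the tool's axes at that moment, turning the shorter way round; what a row does not reach only later rows make up. The controller multiplies each number of a shift by 800 mm and each number of a turn by 180 degrees. A row lasts 1/12 s, in which the tool goes at most 41.7 mm and 7.16 degrees, less where a joint would pass 70% of its speed; a pose out of reach is approached as far as the arm can. A call with a number of a shift or a turn outside -1 to 1 is refused whole. A call with a gripper value outside its range is refused whole. The fingers move at their own pace and stop on an object; "newtons" is the grip in N (left out, the last holds). Time passes only in rows, so rows that repeat a pose let the fingers close. It gives the time, the measured TCP pose, the force, the opening and the grip force at its end, in the units of the state.
- manip.sense(): the state, without advancing time (a new reading comes with each control period).
- manip.snapshot(name): name is "scene" or "side" or "wrist"; returns a dict with "pixels" (384x512x3 uint8, red, green, blue), "depth" (384x512 float32, m along the optical axis (not along the pixel's ray), 0 where there is no reading), "intrinsics" (3x3 intrinsics, pixels), "R" (3x3) and "t" (3): a world point X has camera coordinates R X + t. Camera axes: x right, y down, z forward; pixel columns grow to the right and rows downward; lengths in m; the calibration is good to about 2 mm. A picture is of the moment at which its call begins.
- manip.sign_off(): hands the job in; it is judged then, once.
The state is a dict: "t": time; "q": joint angles; "qd": joint speeds; "tau": joint torques, N m; "tcp_pos": TCP position; "tool_rot": TCP orientation; "force": force on the tool from outside, world axes, zero at the start; "ft_torque": the same for the moment, N m; "finger_gap": opening from 0.0 (shut) to 1.0 (fully open); "gripper_force": force on a finger pad.
Only numpy, scipy, OpenCV 4.12 (cv2) and the standard library are available. Lean on these libraries where they do the work, as an engineer would, in place of code of your own. Each camera call takes 0.05 s, during which the arm holds its last target. There are 200 camera calls.

## Working session

There is one attempt and no reset: what is moved stays moved. The work goes in short steps, Python scripts to look and compute and a tool call to move; the robot and the scene stay as the last step left them, time stands still between calls to the robot, and variables do not carry over. Pictures are saved under pics/ and viewed, at most 10 in all, crops included, and the job is handed in when it is done.

Besides the shell and the picture viewer there is one more tool, called after "Emit:" in YAML: its name, and indented under it one key for each argument. apply_moves: Moves the arm, as the interface text tells. Shifts and turns lie within -1 to 1; 1 stands for 800 mm of shift or 180 degrees of turn. Its arguments: {"type":"object","properties":{"claw":{"type":"array","items":{"type":"number"}},"travel":{"type":"array","items":{"type":"array","items":{"type":"number"}}},"turn":{"type":"array","items":{"type":"array","items":{"type":"number"}}},"newtons":{"type":"number"}},"required":["claw","travel","turn"]}

```bash
mkdir -p pics; cat > h.py <<'E'
import numpy as np, cv2
from station import manip
def snap(n,f=None):
    s=manip.snapshot(n)
    if f: cv2.imwrite('pics/'+f,cv2.cvtColor(s['pixels'],cv2.COLOR_RGB2BGR))
    return s
def cloud(s):
    K,R,t=map(np.array,(s['intrinsics'],s['R'],s['t'])); d=s['depth']
    v,u=np.mgrid[:d.shape[0],:d.shape[1]]
    c=np.stack([(u-K[0,2])/K[0,0]*d,(v-K[1,2])/K[1,1]*d,d],-1)
    X=(c-t)@R; X[d==0]=np.nan
    return X
def ray(s,u,v,z):
    K,R,t=map(np.array,(s['intrinsics'],s['R'],s['t']))
    o=-R.T@t; d=R.T@np.linalg.solve(K,[u,v,1]); return o+d*(z-o[2])/d[2]
E
python3 - <<'E'
from h import *
a=[snap(n,n+'0.png') for n in('scene','side','wrist')]
for s in a: print(-np.array(s['R']).T@s['t'], s['R'][2])
img=np.hstack([cv2.resize(x['pixels'],(400,300)) for x in a[1:]])
big=np.vstack([img,np.zeros((0,800,3),np.uint8)])
cv2.imwrite('pics/sw.png',big[:,:,::-1])
s=manip.sense();print(s)
E
```

```text
[ 1.01469565 -0.06602595  0.88221278] [-0.5218062   0.04184885 -0.85203695]
[ 0.09145591 -0.54190308  0.65609037] [ 0.42783552  0.58313533 -0.69058667]
[0.62472888 0.07908604 0.37306418] [-0.00193821 -0.30182511 -0.95336134]
{'t': 0.15, 'q': array([-1.78511637e-01,  5.28281997e-01,  1.43361310e+00, -2.40688184e-05,
        1.18141757e+00, -1.78527673e-01]), 'qd': array([ 0.00063852, -0.00197945, -0.0048993 ,  0.00020348, -0.0002273 ,
       -0.00112933]), 'tau': array([ 1.17890530e-03, -4.42742836e+01, -1.78276026e+01, -2.15643640e-04,
        5.61750654e-03, -9.84718270e-06]), 'tcp_pos': array([6.24442437e-01, 1.16079629e-04, 2.30538753e-01]), 'tool_rot': array([ 7.07097613e-01,  7.07115426e-01, -4.99607362e-04, -7.00087042e-04]), 'force': array([-0.07329056, -0.42742519, -0.34044044]), 'ft_torque': array([0.03989504, 0.00146719, 0.00584258]), 'gripper_force': 0.0, 'finger_gap': 0.9977166399010365}
```

View pics/scene0.png

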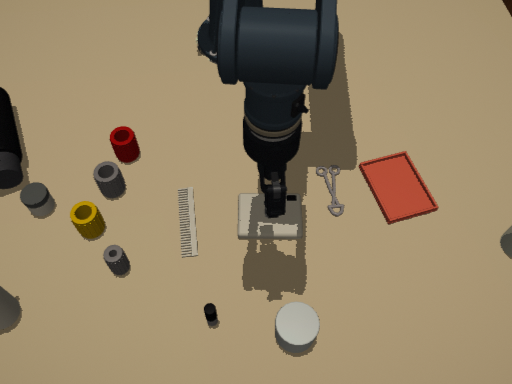

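View pics/sw.png

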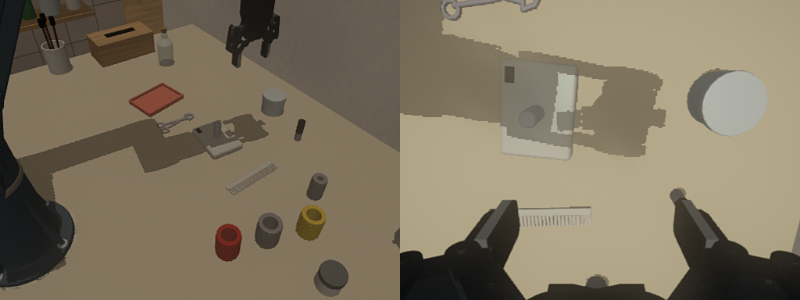

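The scene view shows these objects:
- Slim grey roller at (117,260).
- Wide grey roller at (110,180).
- Red look-alike at (125,145) and yellow look-alike at (88,220).
- Grey-lidded jar at (38,200).
- Warmer at (268,215), under the gripper.
- Coral tray at (398,187).

By the description I choose (117,260) as slim and (110,180) as wide.

```bash
python3 - <<'E'
from h import *
for n,seeds in (('scene',{'slim':(117,260),'wide':(110,180),'red':(125,145),'yel':(88,220),'tray':(398,187),'jar':(38,200)}),('side',{'slim':(406,236),'wide':(344,294)})):
    s=snap(n);X=cloud(s)
    for k,(u,v) in seeds.items():
        w=X[max(v-32,0):v+32,max(u-32,0):u+32].reshape(-1,3)
        if k=='tray': w=X[v-40:v+40,u-45:u+45].reshape(-1,3)
        w0=X[v-6:v+7,u-6:u+7].reshape(-1,3)
        c0=np.nanmedian(w0,0)[:2]
        lo,hi=(.055,.08) if k!='tray' else (.011,.03)
        p=w[(w[:,2]>lo)&(w[:,2]<hi)]
        if k!='tray': p=p[np.linalg.norm(p[:,:2]-c0,axis=1)<.05]
        if len(p)<5: print(n,k,c0,len(p));continue
        p2=p[p[:,2]>np.percentile(p[:,2],95)-.006]
        r=cv2.minAreaRect(p2[:,:2].astype(np.float32)*1000); c=cv2.minEnclosingCircle(p2[:,:2].astype(np.float32)*1000)
        print(n,k,len(p2),np.percentile(p2[:,2],95),r,c)
s=snap('wrist');X=cloud(s)
p=X.reshape(-1,3);m=(p[:,2]>.062)&(p[:,2]<.08)&(abs(p[:,0]-.63)<.06)&(abs(p[:,1])<.1)
print(len(p[m]),p[m].mean(0) if m.any() else 0, np.ptp(p[m],0) if m.any() else 0)
m=(p[:,2]>.014)&(p[:,2]<.026)&(abs(p[:,0]-.63)<.15)&(abs(p[:,1])<.12)
q=p[m];print(cv2.minAreaRect(q[:,:2].astype(np.float32)*1000))
a=snap('scene')['pixels'][120:280,20:180];cv2.imwrite('pics/c.png',cv2.resize(a,(600,600),interpolation=cv2.INTER_CUBIC)[:,:,::-1])
E
```

```text
scene slim 245 0.06824918651935577 ((622.6863403320312, -280.37969970703125), (34.6033935546875, 34.918548583984375), 59.0937385559082) ((622.8638916015625, -280.55072021484375), 18.438650131225586)
scene wide 288 0.0681737633253529 ((439.0732727050781, -303.0368347167969), (52.812862396240234, 49.370811462402344), 38.00763702392578) ((438.1847839355469, -302.81683349609375), 27.108257293701172)
scene red 257 0.06850238538030842 ((348.6689453125, -274.7499084472656), (51.7546501159668, 49.9744873046875), 19.174476623535156) ((349.6457824707031, -273.6872253417969), 27.64362144470215)
scene yel 333 0.06857293249891581 ((530.3843994140625, -340.85400390625), (50.66425704956055, 50.42621612548828), 57.173912048339844) ((529.7865600585938, -342.3072509765625), 27.00505256652832)
scene tray 599 0.018082188026095607 ((498.5382385253906, 297.8377685546875), (151.59033203125, 112.33123779296875), 11.137069702148438) ((499.84735107421875, 297.13751220703125), 91.33366394042969)
scene jar 52 0.057009086827088884 ((467.488037109375, -449.4823913574219), (48.0501823425293, 46.607173919677734), 47.11720657348633) ((468.4478759765625, -449.779296875), 26.029541015625)
side slim 218 0.0670240772713302 ((622.51611328125, -283.7737121582031), (35.72136306762695, 34.69752883911133), 20.35536766052246) ((622.6248779296875, -283.8854675292969), 18.58170509338379)
side wide 467 0.0670033029576052 ((438.7392883300781, -305.64208984375), (50.977455139160156, 50.43278884887695), 28.300628662109375) ((438.8518371582031, -305.4979248046875), 26.032114028930664)
0 0 0
((629.7460327148438, -3.6195526123046875), (187.83200073242188, 274.6275939941406), 82.9041519165039)
```

View pics/c.png

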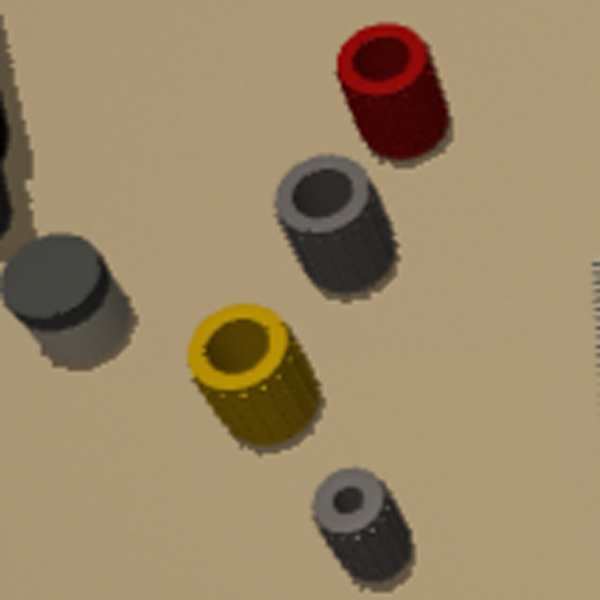

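The crop confirms both choices: the slim roller at crop (350,500) has a small bore, and the wide grey roller at (325,195) has a large one. Red, yellow and the jar are separate. Next I locate the warmer post in the wrist view, then go.

```bash
python3 - <<'E'
from h import *
for n in('wrist','scene','side'):
    X=cloud(snap(n)).reshape(-1,3)
    for lo,hi in((.064,.078),(.015,.026)):
        m=(X[:,2]>lo)&(X[:,2]<hi)&(X[:,0]>.5)&(X[:,0]<.72)&(abs(X[:,1])<.1)
        q=X[m]
        if len(q)>5: print(n,lo,len(q),np.median(q,0),cv2.minAreaRect(q[:,:2].astype(np.float32)*1000),np.percentile(q[:,:2],[2,98],axis=0))
E
```

```text
wrist 0.064 449 [0.54629394 0.02228583 0.06954731] ((545.331787109375, 21.850574493408203), (20.94435691833496, 21.278711318969727), 78.83104705810547) [[0.53656475 0.01269362]
 [0.55527052 0.03146257]]
wrist 0.015 10565 [0.55009519 0.03238575 0.01986662] ((545.8289184570312, 21.514392852783203), (129.48110961914062, 98.97686004638672), 83.89167022705078) [[ 0.50231756 -0.03892437]
 [ 0.59498054  0.08401578]]
scene 0.015 2161 [0.55809067 0.01019006 0.02079267] ((546.1231079101562, 20.629356384277344), (129.24378967285156, 98.85408782958984), 84.97523498535156) [[ 0.50368569 -0.04272662]
 [ 0.59481716  0.08261314]]
side 0.064 63 [0.54289306 0.01585802 0.06995282] ((543.89404296875, 17.921464920043945), (19.310928344726562, 19.131376266479492), 72.41284942626953) [[0.53484145 0.00775824]
 [0.55297905 0.02573937]]
side 0.015 1362 [0.53848911 0.00577846 0.02052681] ((544.3997192382812, 16.888946533203125), (130.16334533691406, 100.04207611083984), 84.46346282958984) [[ 0.50149862 -0.04674084]
 [ 0.59112659  0.07820511]]
```

Emit:
apply_moves:
  claw: [1,1,1,1,1]
  travel:
    - [-0.25,0,0]
    - [-0.25,0,0]
    - [-0.25,0,0]
    - [-0.25,0,0]
    - [-0.25,0,0]
  turn:
    - [0,0,0]
    - [0,0,0]
    - [0,0,0]
    - [0,0,0]
    - [0,0,0]

```text
t: 0.92
tcp_pos: [0.6249, -0.2031, 0.2315]
tool_rot: [0.707, 0.707, -0.0, 0.001]
force: [1.1, -0.1, -0.2]
finger_gap: 1.0
gripper_force: 0.0
```

Emit:
apply_moves:
  claw: [1,1,1,1,1]
  travel:
    - [-0.1025,-0.004,0]
    - [-0.1025,-0.004,0]
    - [-0.1025,-0.004,0]
    - [-0.1025,-0.004,0]
    - [-0.1025,-0.004,0]
  turn:
    - [0,0,0]
    - [0,0,0]
    - [0,0,0]
    - [0,0,0]
    - [0,0,0]

```text
t: 1.33
tcp_pos: [0.6214, -0.2817, 0.231]
tool_rot: [0.707, 0.707, 0.0, -0.001]
force: [0.6, -0.2, 0.1]
finger_gap: 0.998
gripper_force: 0.0
```

```bash
python3 - <<'E'
from h import *
s=manip.sense();print(s['t'],s['tcp_pos'],s['tool_rot'])
s=snap('wrist','w1.png');X=cloud(s).reshape(-1,3)
q=X[(X[:,2]>.06)&(X[:,2]<.075)&(np.hypot(X[:,0]-.622,X[:,1]+.282)<.035)]
print(len(q),cv2.minEnclosingCircle(q[:,:2].astype(np.float32)*1000),np.median(q,0))
for n in('scene','side'):
    X=cloud(snap(n)).reshape(-1,3)
    for lo,hi in((.062,.08),(.015,.026)):
        q=X[(X[:,2]>lo)&(X[:,2]<hi)&(X[:,0]>.5)&(X[:,0]<.72)&(abs(X[:,1])<.1)]
        if len(q)>5: print(n,lo,len(q),np.median(q,0),cv2.minAreaRect(q[:,:2].astype(np.float32)*1000))
E
```

```text
1.3333 [ 0.62142054 -0.28174053  0.23098951] [ 7.07409384e-01  7.06803748e-01  2.03087705e-04 -6.19881748e-04]
972 ((624.274169921875, -279.9185791015625), 18.215639114379883) [ 0.6241513  -0.27881553  0.06484074]
scene 0.062 96 [0.54601988 0.02007796 0.07003911] ((544.4929809570312, 19.975147247314453), (20.576053619384766, 19.926525115966797), 68.64137268066406)
scene 0.015 2420 [0.55310099 0.01971482 0.02089543] ((546.5833129882812, 20.499576568603516), (129.0794677734375, 98.35191345214844), 84.97467041015625)
side 0.062 71 [0.54267194 0.01448511 0.06949349] ((543.2008666992188, 17.10830307006836), (19.3582763671875, 19.71026039123535), 2.522944927215576)
side 0.015 1370 [0.53831727 0.00569295 0.02049027] ((545.6753540039062, 16.947311401367188), (131.1601104736328, 98.56746673583984), 85.45626068115234)
```

View pics/w1.png

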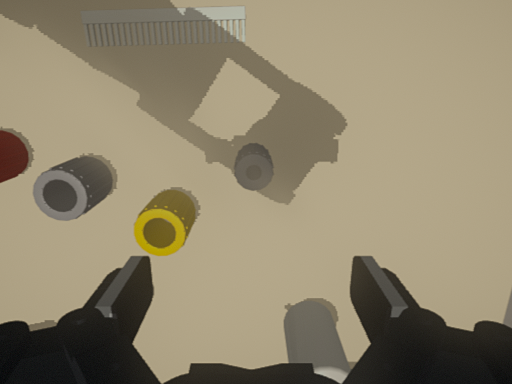

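The slim roller is at (254,170), in the gripper's own shadow. A pale cylinder stands near (315,340), so I check its distance before descending.

```bash
python3 - <<'E'
from h import *
X=cloud(snap('wrist'))[295:384,283:348].reshape(-1,3); q=X[X[:,2]>.02]
print(len(q),np.nanpercentile(q,[2,50,98],axis=0))
E
```

```text
3939 [[ 0.63054973 -0.48591248  0.0230125 ]
 [ 0.68452956 -0.46381841  0.08146792]
 [ 0.71913672 -0.26696485  0.31116789]]
```

Emit:
apply_moves:
  claw: [1,1,1,1,1]
  travel:
    - [0.001,0.002,0.04]
    - [0.001,0.002,0.08]
    - [0.001,0.002,0.12]
    - [0.001,0.002,0.16]
    - [0.001,0.002,0.2]
  turn:
    - [0,0,0]
    - [0,0,0]
    - [0,0,0]
    - [0,0,0]
    - [0,0,0]

```text
t: 1.95
tcp_pos: [0.6239, -0.2797, 0.0705]
tool_rot: [0.706, 0.708, 0.0, 0.0]
force: [0.5, 0.6, -0.1]
finger_gap: 1.003
gripper_force: 0.0
```

Emit:
apply_moves:
  claw: [1,1,1,-0.4,-0.4]
  newtons: 30
  travel:
    - [0,0,0.0335]
    - [0,0,0.0675]
    - [0,0,0.0675]
    - [0,0,0.0675]
    - [0,0,0.0675]
  turn:
    - [0,0,0]
    - [0,0,0]
    - [0,0,0]
    - [0,0,0]
    - [0,0,0]

```text
t: 2.37
tcp_pos: [0.6246, -0.2811, 0.0188]
tool_rot: [0.707, 0.707, 0.0, 0.001]
force: [0.9, -0.2, 0.8]
finger_gap: 0.747
gripper_force: 0.0
```

Emit:
apply_moves:
  claw: [-1,-1,-1,-1,-1]
  travel:
    - [0,0,0]
    - [0,0,0]
    - [0,0,0]
    - [0,0,0]
    - [0,0,0]
  turn:
    - [0,0,0]
    - [0,0,0]
    - [0,0,0]
    - [0,0,0]
    - [0,0,0]

```text
t: 2.78
tcp_pos: [0.6248, -0.282, 0.0199]
tool_rot: [0.707, 0.707, 0.001, 0.002]
force: [-0.1, 1.2, 7.3]
finger_gap: 0.414
gripper_force: 30.3
```

Emit:
apply_moves:
  claw: [-1,-1,-1,-1,-1]
  travel:
    - [0,0,0]
    - [0,0,0]
    - [0,0,0]
    - [0,0,0]
    - [0,0,0]
  turn:
    - [0,0,0]
    - [0,0,0]
    - [0,0,0]
    - [0,0,0]
    - [0,0,0]

```text
t: 3.2
tcp_pos: [0.6248, -0.2819, 0.02]
tool_rot: [0.707, 0.707, 0.001, 0.002]
force: [0.1, 0.1, 7.0]
finger_gap: 0.413
gripper_force: 30.3
```

Emit:
apply_moves:
  claw: [-1,-1,-1,-1,-1]
  travel:
    - [0,0,-0.03]
    - [0,0,-0.08]
    - [0,0,-0.13]
    - [0,0,-0.18]
    - [0,0,-0.18]
  turn:
    - [0,0,0]
    - [0,0,0]
    - [0,0,0]
    - [0,0,0]
    - [0,0,0]

```text
t: 3.62
tcp_pos: [0.6284, -0.2844, 0.1719]
tool_rot: [0.707, 0.707, 0.002, 0.009]
force: [0.5, -1.1, 0.9]
finger_gap: 0.414
gripper_force: 30.2
```

Emit:
apply_moves:
  claw: [-1,-1,-1,-1,-1]
  travel:
    - [0.05,-0.015,0]
    - [0.1,-0.03,0]
    - [0.15,-0.05,0]
    - [0.2,-0.07,0]
    - [0.24,-0.09,0]
  turn:
    - [0,0,0]
    - [0,0,0]
    - [0,0,0]
    - [0,0,0]
    - [0,0,0]

```text
t: 4.03
tcp_pos: [0.5505, -0.0873, 0.1618]
tool_rot: [0.707, 0.707, 0.0, 0.0]
force: [0.5, 0.7, 0.5]
finger_gap: 0.413
gripper_force: 30.2
```

Emit:
apply_moves:
  claw: [-1,-1,-1,-1,-1]
  travel:
    - [0.05,-0.01,0]
    - [0.1,-0.01,0]
    - [0.137,-0.01,0]
    - [0.137,-0.01,0]
    - [0.137,-0.01,0]
  turn:
    - [0,0,0]
    - [0,0,0]
    - [0,0,0]
    - [0,0,0]
    - [0,0,0]

```text
t: 4.45
tcp_pos: [0.5432, 0.022, 0.1618]
tool_rot: [0.706, 0.708, 0.0, 0.001]
force: [0.5, -1.0, -0.3]
finger_gap: 0.411
gripper_force: 30.2
```

```bash
python3 - <<'E'
from h import *
s=manip.sense();print(s['t'],s['tcp_pos'],s['tool_rot'],s['force'],s['finger_gap'])
a=snap('wrist');b=snap('side');c=snap('scene')
cv2.imwrite('pics/s2.png',np.hstack([cv2.resize(x['pixels'],(400,300)) for x in(a,b)])[:,:,::-1])
for n,x in(('w',a),('side',b),('scene',c)):
    X=cloud(x).reshape(-1,3)
    q=X[(X[:,2]>.062)&(X[:,2]<.075)&(np.hypot(X[:,0]-.545,X[:,1]-.02)<.025)]
    if len(q)>3: print(n,'post',len(q),cv2.minEnclosingCircle(q[:,:2].astype(np.float32)*1000))
    q=X[(X[:,2]>.085)&(X[:,2]<.26)&(np.hypot(X[:,0]-.545,X[:,1]-.02)<.06)]
    h=[(z,len(p),*np.round(np.percentile(p[:,:2],[2,98],axis=0).ravel(),4)) for z in np.arange(.12,.25,.01) for p in[q[abs(q[:,2]-z)<.005]] if len(p)>5]
    print(n,*h,sep='\n')
E
```

```text
4.45 [0.54323754 0.02198827 0.16184201] [7.05822966e-01 7.08388062e-01 1.95813436e-04 5.05264925e-04] [ 0.4651886  -0.98233239 -0.33390008] 0.4112352134969065
w post 646 ((545.325439453125, 21.723649978637695), 10.942131042480469)
w
(np.float64(0.14), 37, np.float64(0.5296), np.float64(0.0343), np.float64(0.5565), np.float64(0.0417))
(np.float64(0.15000000000000002), 429, np.float64(0.5261), np.float64(0.0285), np.float64(0.561), np.float64(0.0429))
(np.float64(0.16000000000000003), 591, np.float64(0.5274), np.float64(0.0297), np.float64(0.561), np.float64(0.043))
(np.float64(0.17000000000000004), 1154, np.float64(0.5145), np.float64(0.0299), np.float64(0.5725), np.float64(0.0428))
(np.float64(0.18000000000000005), 1645, np.float64(0.5134), np.float64(0.03), np.float64(0.5736), np.float64(0.0428))
(np.float64(0.19000000000000006), 2303, np.float64(0.5136), np.float64(0.0167), np.float64(0.5734), np.float64(0.0428))
(np.float64(0.20000000000000007), 3605, np.float64(0.5194), np.float64(0.0157), np.float64(0.5672), np.float64(0.0425))
(np.float64(0.21000000000000008), 9252, np.float64(
[... 2344 characters left out ...]
float64(0.19000000000000006), 22, np.float64(0.5436), np.float64(0.0022), np.float64(0.5746), np.float64(0.0198))
(np.float64(0.20000000000000007), 25, np.float64(0.5335), np.float64(0.0024), np.float64(0.5554), np.float64(0.0085))
(np.float64(0.21000000000000008), 41, np.float64(0.5357), np.float64(0.0042), np.float64(0.5924), np.float64(0.0304))
(np.float64(0.22000000000000008), 38, np.float64(0.5702), np.float64(0.0075), np.float64(0.5955), np.float64(0.0314))
(np.float64(0.2300000000000001), 95, np.float64(0.5536), np.float64(0.0039), np.float64(0.5995), np.float64(0.037))
(np.float64(0.2400000000000001), 69, np.float64(0.5582), np.float64(0.0038), np.float64(0.6027), np.float64(0.0367))
```

View pics/s2.png

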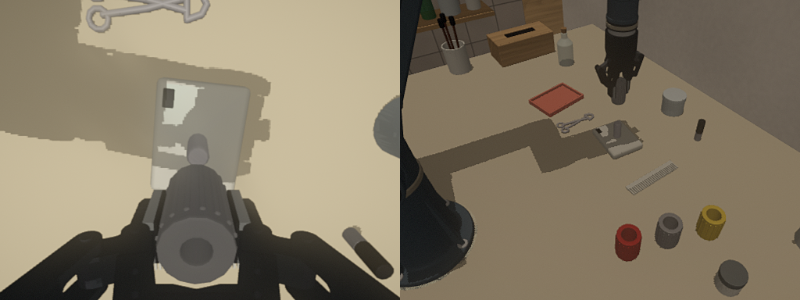

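The roller is upright in the grip. All three views put the post about 1.5 mm ahead in x and 1.7 mm back in y, so I correct that and descend to just above the tip.

Emit:
apply_moves:
  claw: [-1,-1,-1,-1,-1]
  travel:
    - [-0.002,0.002,0]
    - [-0.002,0.002,0.03]
    - [-0.002,0.002,0.06]
    - [-0.002,0.002,0.08]
    - [-0.002,0.002,0.08]
  turn:
    - [0,0,0]
    - [0,0,0]
    - [0,0,0]
    - [0,0,0]
    - [0,0,0]

```text
t: 5.02
tcp_pos: [0.5429, 0.0176, 0.0943]
tool_rot: [0.708, 0.706, -0.002, -0.003]
force: [-0.5, -0.4, 0.1]
finger_gap: 0.414
gripper_force: 30.2
```

```bash
python3 - <<'E'
from h import *
s=manip.sense();print(s['t'],s['tcp_pos'],s['tool_rot'],s['force'],s['finger_gap'])
a=snap('scene');b=snap('side')
f=lambda x,u,v:cv2.resize(x['pixels'][v:v+100,u:u+133],(400,300),interpolation=cv2.INTER_CUBIC)
cv2.imwrite('pics/s3.png',np.hstack([f(a,200,150),f(b,210,90)])[:,:,::-1])
for n,x in(('side',b),('scene',a)):
    X=cloud(x).reshape(-1,3)
    q=X[(X[:,2]>.035)&(X[:,2]<.14)&(np.hypot(X[:,0]-.545,X[:,1]-.02)<.03)]
    for z in np.arange(.04,.115,.008):
        p=q[abs(q[:,2]-z)<.004]
        if len(p)>5: print(n,round(z,3),len(p),np.round(np.percentile(p[:,:2],[2,98],axis=0).ravel(),4))
E
```

```text
5.0167 [0.54292174 0.01764198 0.09427602] [ 0.70794435  0.70626053 -0.00195033 -0.00265718] [-0.48703715 -0.38785593  0.06811542] 0.41388977875512273
side 0.04 24 [0.534  0.0071 0.5487 0.0219]
side 0.048 29 [0.5342 0.0071 0.5499 0.0228]
side 0.056 29 [0.5346 0.0078 0.5497 0.0249]
side 0.064 28 [0.5343 0.0075 0.5491 0.0238]
side 0.08 31 [ 0.5263 -0.0008  0.5519  0.0193]
side 0.088 53 [ 0.5253 -0.0025  0.5557  0.0194]
side 0.096 41 [ 0.5232 -0.0028  0.5585  0.01  ]
side 0.104 58 [ 0.5185 -0.0014  0.5683  0.0113]
side 0.112 60 [ 0.517  -0.0029  0.5666  0.0116]
scene 0.04 23 [0.5454 0.0102 0.5545 0.029 ]
scene 0.048 21 [0.5446 0.0101 0.5548 0.0295]
scene 0.056 24 [0.5452 0.0098 0.5541 0.0291]
scene 0.064 14 [0.5493 0.0117 0.5546 0.0279]
scene 0.08 19 [0.5465 0.002  0.5595 0.0243]
scene 0.088 12 [ 5.399e-01 -1.000e-04  5.561e-01  7.800e-03]
scene 0.096 14 [ 0.5394 -0.      0.5654  0.0227]
scene 0.104 25 [ 5.384e-01 -2.000e-04  5.724e-01  2.300e-02]
scene 0.112 24 [5.427e-01 1.000e-04 5.734e-01 2.300e-02]
```

View pics/s3.png

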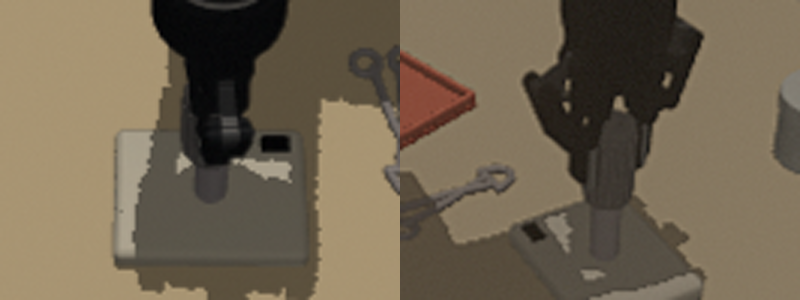

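The views show the roller a few mm above the post tip, at about (210,175) in the left crop and (605,205) in the right one. It sits roughly 2 mm too far in −y. I check whether the pose has settled.

Emit:
apply_moves:
  claw: [-1,-1,-1]
  travel:
    - [0.002,0.001,0]
    - [0.002,0.001,0]
    - [0.002,0.001,0]
  turn:
    - [0,0,0]
    - [0,0,0]
    - [0,0,0]

```text
t: 5.37
tcp_pos: [0.5467, 0.0202, 0.0985]
tool_rot: [0.707, 0.707, 0.001, 0.001]
force: [-0.4, 0.0, -0.2]
finger_gap: 0.413
gripper_force: 30.2
```

```bash
cat > m.py <<'E'
from h import *
# silhouettes: roller vs post edges, same camera, at matching heights
for n in('side','scene','wrist'):
    P=[];s=manip.sense();x=snap(n);X=cloud(x).reshape(-1,3)
    print(n,s['t'],np.round(s['tcp_pos'],4),np.round(s['tool_rot'],4))
    q=X[(np.hypot(X[:,0]-.545,X[:,1]-.02)<.03)]
    for lo,hi in((.03,.066),(.078,.095),(.1,.125),(.13,.145)):
        p=q[(q[:,2]>lo)&(q[:,2]<hi)]
        if len(p)>8: print(lo,len(p),np.round(np.percentile(p[:,:2],[2,98],axis=0).ravel(),4))
E
python3 m.py
```

```text
side 5.3667 [0.5467 0.0202 0.0985] [7.071e-01 7.071e-01 7.000e-04 1.000e-03]
0.03 125 [0.534  0.0066 0.5506 0.024 ]
0.078 85 [ 5.284e-01 -3.000e-04  5.573e-01  2.360e-02]
0.1 216 [5.161e-01 4.000e-04 5.699e-01 2.520e-02]
0.13 209 [5.172e-01 5.000e-04 5.700e-01 2.760e-02]
scene 5.4167 [0.5465 0.0203 0.0983] [7.071e-01 7.071e-01 6.000e-04 9.000e-04]
0.03 93 [0.5444 0.01   0.5544 0.0295]
0.078 37 [0.5466 0.0028 0.5636 0.0303]
0.1 59 [0.5434 0.0028 0.5748 0.0291]
0.13 39 [0.5366 0.0025 0.5637 0.0193]
wrist 5.4667 [0.5463 0.0204 0.0982] [7.071e-01 7.072e-01 5.000e-04 7.000e-04]
0.03 440 [0.5351 0.0247 0.5545 0.0323]
0.078 658 [0.5303 0.0277 0.5641 0.0413]
0.1 3328 [0.5177 0.0279 0.5723 0.0413]
0.13 10193 [0.5241 0.008  0.5678 0.0403]
```

Emit:
apply_moves:
  claw: [-1,-1,-1,-1,-1]
  travel:
    - [-0.001,-0.002,0.002]
    - [-0.001,-0.002,0.004]
    - [-0.001,-0.002,0.005]
    - [-0.001,-0.002,0.005]
    - [-0.001,-0.002,0.005]
  turn:
    - [0,0,0]
    - [0,0,0]
    - [0,0,0]
    - [0,0,0]
    - [0,0,0]

```text
t: 5.93
tcp_pos: [0.5441, 0.0197, 0.0932]
tool_rot: [0.707, 0.707, -0.0, -0.0]
force: [0.0, 0.5, -1.3]
finger_gap: 0.415
gripper_force: 30.2
```

```bash
python3 m.py
```

```text
side 5.9333 [0.5441 0.0197 0.0932] [ 7.071e-01  7.071e-01 -1.000e-04 -1.000e-04]
0.03 121 [0.5338 0.0068 0.5519 0.0234]
0.078 90 [ 0.5251 -0.0009  0.5543  0.0198]
0.1 202 [ 0.5174 -0.0006  0.5698  0.013 ]
0.13 196 [0.5198 0.0007 0.5697 0.027 ]
scene 5.9833 [0.5442 0.0197 0.0932] [ 7.071e-01  7.071e-01 -0.000e+00 -1.000e-04]
0.03 87 [0.5459 0.01   0.5548 0.0296]
0.078 31 [0.5402 0.0019 0.5612 0.0216]
0.1 65 [0.542  0.0019 0.5743 0.0275]
0.13 34 [0.5391 0.0021 0.5723 0.0193]
wrist 6.0333 [0.5442 0.0196 0.0933] [ 0.7071  0.7071 -0.     -0.    ]
0.03 403 [0.5353 0.0252 0.5544 0.0323]
0.078 868 [0.5281 0.027  0.562  0.0406]
0.1 4120 [0.5173 0.0147 0.5728 0.0405]
0.13 9483 [0.5213 0.007  0.5686 0.0391]
```

Centred within about half a millimetre, so I press down gradually.

Emit:
apply_moves:
  claw: [-1,-1,-1,-1,-1]
  travel:
    - [0,0,0.002]
    - [0,0,0.003]
    - [0,0,0.004]
    - [0,0,0.005]
    - [0,0,0.005]
  turn:
    - [0,0,0]
    - [0,0,0]
    - [0,0,0]
    - [0,0,0]
    - [0,0,0]

```text
t: 6.5
tcp_pos: [0.5442, 0.0197, 0.0899]
tool_rot: [0.707, 0.707, -0.0, 0.0]
force: [-1.1, 0.6, 4.1]
finger_gap: 0.413
gripper_force: 30.6
```

In contact: it stops at z = 0.0899 with 4 N. I press a little harder and hold about 0.6 s.

Emit:
apply_moves:
  claw: [-1,-1,-1,-1,-1]
  travel:
    - [0,0,0.001]
    - [0,0,0.002]
    - [0,0,0.002]
    - [0,0,0.002]
    - [0,0,0.002]
  turn:
    - [0,0,0]
    - [0,0,0]
    - [0,0,0]
    - [0,0,0]
    - [0,0,0]

```text
t: 6.92
tcp_pos: [0.5442, 0.0196, 0.0898]
tool_rot: [0.707, 0.707, 0.0, 0.0]
force: [-3.5, -0.4, 14.7]
finger_gap: 0.418
gripper_force: 31.4
```

Emit:
apply_moves:
  claw: [-1,-1,-1,-1]
  travel:
    - [0,0,0]
    - [0,0,0]
    - [0,0,0]
    - [0,0,0]
  turn:
    - [0,0,0]
    - [0,0,0]
    - [0,0,0]
    - [0,0,0]

```text
t: 7.25
tcp_pos: [0.5442, 0.0196, 0.0898]
tool_rot: [0.707, 0.707, 0.0, 0.0]
force: [-4.4, 0.6, 14.7]
finger_gap: 0.414
gripper_force: 31.4
```

```bash
python3 m.py
```

```text
side 7.25 [0.5442 0.0196 0.0898] [7.070e-01 7.072e-01 1.000e-04 4.000e-04]
0.03 120 [0.5337 0.0071 0.5521 0.023 ]
0.078 98 [ 5.247e-01 -5.000e-04  5.614e-01  2.140e-02]
0.1 201 [ 0.5167 -0.0009  0.5731  0.014 ]
0.13 183 [0.5176 0.0008 0.5695 0.0288]
scene 7.3 [0.5442 0.0196 0.0898] [7.070e-01 7.072e-01 2.000e-04 4.000e-04]
0.03 80 [0.5456 0.0101 0.5545 0.0303]
0.078 29 [0.5406 0.0019 0.5667 0.0212]
0.1 56 [0.5421 0.0019 0.5739 0.0256]
0.13 31 [0.5359 0.0027 0.573  0.0197]
wrist 7.35 [0.5442 0.0196 0.0898] [7.070e-01 7.072e-01 2.000e-04 4.000e-04]
0.03 355 [0.5355 0.0257 0.5544 0.0323]
0.078 1010 [0.5268 0.027  0.5622 0.0406]
0.1 4548 [0.5176 0.0145 0.5726 0.0404]
0.13 8290 [0.5203 0.0068 0.5696 0.0387]
```

The hold lasted about 0.9 s at up to 15 N and the roller did not go on. Next is the tray.

Emit:
apply_moves:
  claw: [-1,-1,-1,-1,-1]
  travel:
    - [0,0,-0.04]
    - [0,0,-0.08]
    - [0.05,-0.01,-0.08]
    - [0.1,-0.02,-0.08]
    - [0.15,-0.03,-0.08]
  turn:
    - [0,0,0]
    - [0,0,0]
    - [0,0,0]
    - [0,0,0]
    - [0,0,0]

```text
t: 7.82
tcp_pos: [0.5205, 0.1402, 0.1526]
tool_rot: [0.708, 0.706, 0.001, 0.001]
force: [0.4, -0.3, -0.7]
finger_gap: 0.417
gripper_force: 30.5
```

Emit:
apply_moves:
  claw: [-1,-1,-1,-1,-1]
  travel:
    - [0.05,-0.01,0]
    - [0.1,-0.018,0]
    - [0.15,-0.027,0]
    - [0.195,-0.027,0]
    - [0.195,-0.027,0]
  turn:
    - [0,0,0]
    - [0,0,0]
    - [0,0,0]
    - [0,0,0]
    - [0,0,0]

```text
t: 8.23
tcp_pos: [0.4981, 0.3019, 0.152]
tool_rot: [0.705, 0.709, 0.002, -0.0]
force: [0.8, 0.2, -0.6]
finger_gap: 0.412
gripper_force: 30.5
```

Emit:
apply_moves:
  claw: [-1,-1,-1,-1,-1]
  travel:
    - [0,0,0.04]
    - [0,0,0.08]
    - [0,0,0.11]
    - [0,0,0.13]
    - [0,0,0.13]
  turn:
    - [0,0,0]
    - [0,0,0]
    - [0,0,0]
    - [0,0,0]
    - [0,0,0]

```text
t: 8.65
tcp_pos: [0.496, 0.2942, 0.0441]
tool_rot: [0.707, 0.707, -0.004, -0.002]
force: [-0.0, -0.7, -0.6]
finger_gap: 0.413
gripper_force: 30.4
```

Emit:
apply_moves:
  claw: [-1,-1,-1]
  travel:
    - [0,0,0]
    - [0,0,0]
    - [0,0,0]
  turn:
    - [0,0,0]
    - [0,0,0]
    - [0,0,0]

```text
t: 8.9
tcp_pos: [0.4998, 0.2959, 0.0492]
tool_rot: [0.707, 0.707, 0.001, 0.001]
force: [-0.1, -0.6, -0.3]
finger_gap: 0.413
gripper_force: 30.4
```

```bash
python3 - <<'E'
from h import *
s=manip.sense();print(s['t'],s['tcp_pos'],s['tool_rot'],s['force'],s['finger_gap'])
a=snap('side');b=snap('wrist')
cv2.imwrite('pics/s4.png',np.hstack([cv2.resize(a['pixels'][60:210,100:300],(400,300)),cv2.resize(b['pixels'],(400,300))])[:,:,::-1])
E
```

```text
8.9 [0.49975957 0.2958508  0.04916279] [7.07183663e-01 7.07028376e-01 1.31945322e-03 6.32595161e-04] [-0.05825266 -0.55921081 -0.26498361] 0.41300564320777317
```

View pics/s4.png

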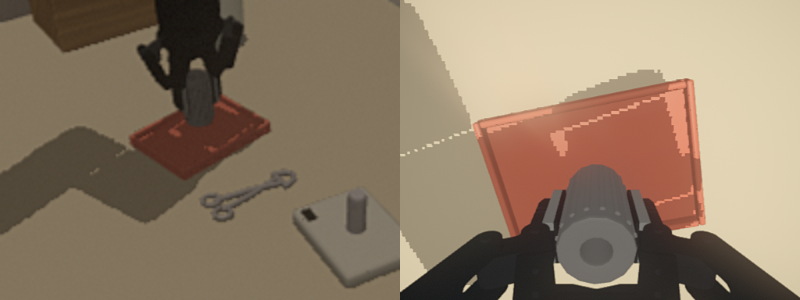

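The roller hangs upright over the middle of the tray (left crop (200,100), tray all around it). I lower it slowly.

Emit:
apply_moves:
  claw: [-1,-1,-1,-1,-1]
  travel:
    - [0,0,0.01]
    - [0,0,0.02]
    - [0,0,0.027]
    - [0,0,0.029]
    - [0,0,0.029]
  turn:
    - [0,0,0]
    - [0,0,0]
    - [0,0,0]
    - [0,0,0]
    - [0,0,0]

```text
t: 9.42
tcp_pos: [0.4982, 0.2955, 0.0246]
tool_rot: [0.707, 0.707, -0.0, -0.0]
force: [-2.4, -0.2, 6.2]
finger_gap: 0.412
gripper_force: 29.7
```

Emit:
apply_moves:
  claw: [-1,-1,-1,-1,-1]
  travel:
    - [0,0,0.0005]
    - [0,0,0.001]
    - [0,0,0.0015]
    - [0,0,0.0015]
    - [0,0,0.0015]
  turn:
    - [0,0,0]
    - [0,0,0]
    - [0,0,0]
    - [0,0,0]
    - [0,0,0]

```text
t: 9.83
tcp_pos: [0.4982, 0.2955, 0.0246]
tool_rot: [0.707, 0.707, -0.0, -0.0]
force: [-3.8, -1.2, 13.2]
finger_gap: 0.414
gripper_force: 30.3
```

Emit:
apply_moves:
  claw: [-1,-1,0,0.5,0.5]
  travel:
    - [0,0,-0.002]
    - [0,0,-0.002]
    - [0,0,-0.002]
    - [0,0,-0.002]
    - [0,0,-0.002]
  turn:
    - [0,0,0]
    - [0,0,0]
    - [0,0,0]
    - [0,0,0]
    - [0,0,0]

```text
t: 10.25
tcp_pos: [0.4983, 0.2955, 0.0244]
tool_rot: [0.707, 0.707, -0.0, -0.0]
force: [0.7, 0.3, 0.9]
finger_gap: 0.745
gripper_force: 0.0
```

Emit:
apply_moves:
  claw: [0.5,0.5,0.5,0.5,0.5]
  travel:
    - [0,0,0]
    - [0,0,0]
    - [0,0,-0.02]
    - [0,0,-0.05]
    - [0,0,-0.1]
  turn:
    - [0,0,0]
    - [0,0,0]
    - [0,0,0]
    - [0,0,0]
    - [0,0,0]

```text
t: 10.67
tcp_pos: [0.4959, 0.2945, 0.1024]
tool_rot: [0.707, 0.707, -0.004, -0.002]
force: [0.4, -0.5, 0.1]
finger_gap: 0.75
gripper_force: 0.0
```

Emit:
apply_moves:
  claw: [0.5,0.5,0.5,1,1]
  travel:
    - [0,0,-0.05]
    - [0,0,-0.1]
    - [0,0,-0.14]
    - [0,0,-0.14]
    - [0,0,-0.14]
  turn:
    - [0,0,0]
    - [0,0,0]
    - [0,0,0]
    - [0,0,0]
    - [0,0,0]

```text
t: 11.08
tcp_pos: [0.4998, 0.2961, 0.2194]
tool_rot: [0.707, 0.707, 0.003, 0.001]
force: [-0.3, 0.2, -0.9]
finger_gap: 0.991
gripper_force: 0.0
```

```bash
python3 - <<'E'
from h import *
s=manip.sense();print(s['t'],s['tcp_pos'],s['tool_rot'],s['force'],s['finger_gap'])
X=cloud(snap('wrist')).reshape(-1,3)
q=X[(X[:,2]>.055)&(X[:,2]<.08)&(np.hypot(X[:,0]-.498,X[:,1]-.295)<.05)]
print(len(q),cv2.minEnclosingCircle(q[:,:2].astype(np.float32)*1000),np.percentile(q[:,2],[5,50,95]))
E
```

```text
11.0833 [0.49978515 0.29612628 0.21936357] [0.70703796 0.70717008 0.00251655 0.00121309] [-0.26254959  0.2106752  -0.92448209] 0.9905505404412156
1248 ((499.1118469238281, 297.8206481933594), 19.247095108032227) [0.05951622 0.06961422 0.07100975]
```

The slim roller stands in the tray with its top at 70 mm. Now over to the wide one, turning about 60° so the fingers stay clear of red and yellow.

Emit:
apply_moves:
  claw: [1,1,1,1,1]
  travel:
    - [-0.05,-0.005,0]
    - [-0.1,-0.01,0]
    - [-0.15,-0.015,0]
    - [-0.2,-0.02,0]
    - [-0.25,-0.025,0]
  turn:
    - [0,0,0]
    - [0,0,0]
    - [0,0,0]
    - [0,0,0]
    - [0,0,0]

```text
t: 11.55
tcp_pos: [0.4764, 0.0942, 0.2148]
tool_rot: [0.707, 0.707, -0.002, -0.002]
force: [0.9, -1.4, -1.0]
finger_gap: 1.005
gripper_force: 0.0
```

Emit:
apply_moves:
  claw: [1,1,1,1,1]
  travel:
    - [-0.05,-0.005,0]
    - [-0.1,-0.01,0]
    - [-0.15,-0.015,0]
    - [-0.2,-0.02,0]
    - [-0.25,-0.025,0]
  turn:
    - [0,0,0]
    - [0,0,0]
    - [0,0,0]
    - [0,0,0]
    - [0,0,0]

```text
t: 11.97
tcp_pos: [0.4566, -0.1055, 0.2149]
tool_rot: [0.707, 0.707, -0.001, -0.002]
force: [0.2, 0.0, -0.6]
finger_gap: 0.996
gripper_force: 0.0
```

Emit:
apply_moves:
  claw: [1,1,1,1,1]
  travel:
    - [-0.05,-0.005,0]
    - [-0.1,-0.01,0]
    - [-0.15,-0.015,0]
    - [-0.2,-0.02,0]
    - [-0.25,-0.025,0]
  turn:
    - [0,0,0]
    - [0,0,0]
    - [0,0,0]
    - [0,0,0]
    - [0,0,0]

```text
t: 12.38
tcp_pos: [0.4368, -0.3052, 0.2146]
tool_rot: [0.707, 0.707, 0.0, -0.003]
force: [0.3, -0.1, 0.4]
finger_gap: 1.002
gripper_force: 0.0
```

Emit:
apply_moves:
  claw: [1,1,1,1,1]
  travel:
    - [0,0,0]
    - [0,0,0]
    - [0,0,0]
    - [0,0,0]
    - [0,0,0]
  turn:
    - [0,0,-0.17]
    - [0,0,-0.17]
    - [0,0,-0.17]
    - [0,0,-0.17]
    - [0,0,-0.17]

```text
t: 12.8
tcp_pos: [0.4372, -0.3034, 0.2143]
tool_rot: [0.494, 0.87, 0.001, -0.003]
force: [0.0, 0.4, 1.2]
finger_gap: 0.998
gripper_force: 0.0
```

Emit:
apply_moves:
  claw: [1,1,1,1,1]
  travel:
    - [0,0,0]
    - [0,0,0]
    - [0,0,0]
    - [0,0,0]
    - [0,0,0]
  turn:
    - [0,0,-0.17]
    - [0,0,-0.17]
    - [0,0,-0.17]
    - [0,0,-0.17]
    - [0,0,-0.17]

```text
t: 13.22
tcp_pos: [0.4374, -0.3032, 0.2144]
tool_rot: [0.246, 0.969, 0.001, -0.002]
force: [0.3, 0.2, 0.0]
finger_gap: 1.004
gripper_force: 0.0
```

```bash
cat > w.py <<'E'
from h import *
from scipy.spatial.transform import Rotation as R
s=manip.sense();print(s['t'],s['tcp_pos'],s['tool_rot'],s['q'],s['finger_gap'])
b=snap('wrist','w5.png');X=cloud(b).reshape(-1,3)
T=R.from_quat(s['tool_rot']).as_matrix();print(T.round(3))
q=X[(X[:,2]>.06)&(X[:,2]<.075)&(np.hypot(X[:,0]-.439,X[:,1]+.304)<.04)]
c,r=cv2.minEnclosingCircle(q[:,:2].astype(np.float32)*1000);print(len(q),c,r)
d=np.array([*c,0])/1000-s['tcp_pos'];d[2]=.017-s['tcp_pos'][2]
print('tool units',T.T@d/.8)
E
python3 w.py
```

```text
13.2167 [ 0.43740043 -0.30320789  0.21442582] [ 0.24643443  0.96915559  0.00146386 -0.00231603] [-8.16243593e-01  4.27353207e-01  1.67964914e+00 -2.27801140e-05
  1.04007002e+00 -1.88902744e+00] 1.004002786313663
[[-0.879  0.478 -0.004]
 [ 0.478  0.879  0.004]
 [ 0.005  0.002 -1.   ]]
1639 (439.5069274902344, -302.15203857421875) 26.02952766418457
tool units [-0.00296876  0.00199876  0.24677391]
```

View pics/w5.png

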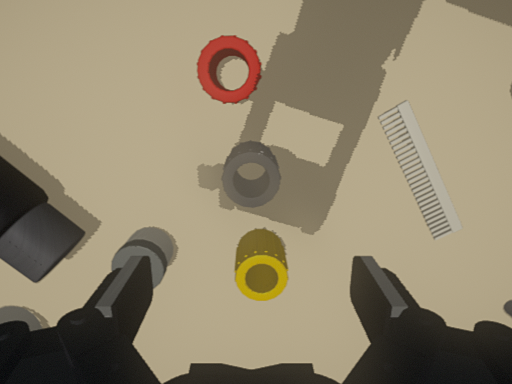

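The wide grey roller is at (251,173) between the fingers' planes. Red (230,70) and yellow (262,265) lie across the closing line, so the way down is clear.

Emit:
apply_moves:
  claw: [1,1,1,1,1]
  travel:
    - [-0.002,0.001,0.03]
    - [-0.002,0.001,0.07]
    - [-0.002,0.001,0.11]
    - [-0.002,0.001,0.15]
    - [-0.002,0.001,0.17]
  turn:
    - [0,0,0]
    - [0,0,0]
    - [0,0,0]
    - [0,0,0]
    - [0,0,0]

```text
t: 13.68
tcp_pos: [0.4377, -0.3018, 0.0761]
tool_rot: [0.249, 0.968, 0.002, -0.004]
force: [0.0, -0.6, -0.7]
finger_gap: 1.001
gripper_force: 0.0
```

Emit:
apply_moves:
  claw: [1,1,1,1,0]
  travel:
    - [0,0,0.03]
    - [0,0,0.06]
    - [0,0,0.074]
    - [0,0,0.074]
    - [0,0,0.074]
  turn:
    - [0,0,0]
    - [0,0,0]
    - [0,0,0]
    - [0,0,0]
    - [0,0,0]

```text
t: 14.1
tcp_pos: [0.4397, -0.3037, 0.0207]
tool_rot: [0.249, 0.969, 0.001, -0.001]
force: [0.1, -0.1, 0.7]
finger_gap: 0.882
gripper_force: 0.0
```

Emit:
apply_moves:
  claw: [-0.5,-1,-1,-1,-1]
  travel:
    - [0,0,0]
    - [0,0,0]
    - [0,0,0]
    - [0,0,0]
    - [0,0,0]
  turn:
    - [0,0,0]
    - [0,0,0]
    - [0,0,0]
    - [0,0,0]
    - [0,0,0]

```text
t: 14.52
tcp_pos: [0.4411, -0.3051, 0.0231]
tool_rot: [0.249, 0.969, -0.001, 0.001]
force: [-0.2, 0.4, 6.5]
finger_gap: 0.601
gripper_force: 31.8
```

Emit:
apply_moves:
  claw: [-1,-1,-1,-1]
  travel:
    - [0,0,0]
    - [0,0,0]
    - [0,0,0]
    - [0,0,0]
  turn:
    - [0,0,0]
    - [0,0,0]
    - [0,0,0]
    - [0,0,0]

```text
t: 14.85
tcp_pos: [0.4411, -0.3051, 0.0231]
tool_rot: [0.249, 0.969, -0.001, 0.001]
force: [0.1, -0.0, 5.8]
finger_gap: 0.598
gripper_force: 31.8
```

Emit:
apply_moves:
  claw: [-1,-1,-1,-1,-1]
  travel:
    - [0,0,-0.03]
    - [0,0,-0.08]
    - [0,0,-0.13]
    - [0,0,-0.17]
    - [0,0,-0.17]
  turn:
    - [0,0,0]
    - [0,0,0]
    - [0,0,0]
    - [0,0,0]
    - [0,0,0]

```text
t: 15.27
tcp_pos: [0.4434, -0.3074, 0.1642]
tool_rot: [0.249, 0.969, -0.004, 0.006]
force: [-0.6, -0.0, -1.1]
finger_gap: 0.6
gripper_force: 31.9
```

Emit:
apply_moves:
  claw: [-1,-1,-1,-1,-1]
  travel:
    - [0.01,0.04,0]
    - [0.02,0.08,0]
    - [0.03,0.13,0]
    - [0.035,0.17,0]
    - [0.04,0.21,0]
  turn:
    - [0,0,0]
    - [0,0,0]
    - [0,0,0]
    - [0,0,0]
    - [0,0,0]

```text
t: 15.68
tcp_pos: [0.4927, -0.1398, 0.1572]
tool_rot: [0.249, 0.969, 0.0, -0.001]
force: [-0.1, -0.6, -0.6]
finger_gap: 0.598
gripper_force: 31.9
```

Emit:
apply_moves:
  claw: [-1,-1,-1,-1,-1]
  travel:
    - [0.01,0.04,0]
    - [0.02,0.09,0]
    - [0.03,0.13,0]
    - [0.035,0.17,0]
    - [0.041,0.209,0]
  turn:
    - [0,0,0]
    - [0,0,0]
    - [0,0,0]
    - [0,0,0]
    - [0,0,0]

```text
t: 16.1
tcp_pos: [0.5446, 0.0225, 0.1571]
tool_rot: [0.248, 0.969, -0.0, -0.001]
force: [-0.3, -0.0, -0.4]
finger_gap: 0.593
gripper_force: 31.9
```

Emit:
apply_moves:
  claw: [-1,-1,-1,-1]
  travel:
    - [0,0,0]
    - [0,0,0]
    - [0,0,0]
    - [0,0,0]
  turn:
    - [0,0,0]
    - [0,0,0]
    - [0,0,0]
    - [0,0,0]

```text
t: 16.43
tcp_pos: [0.5444, 0.0196, 0.1573]
tool_rot: [0.249, 0.968, -0.0, -0.001]
force: [-0.4, -0.4, -0.6]
finger_gap: 0.598
gripper_force: 31.9
```

```bash
cat > v.py <<'E'
from h import *
from scipy.spatial.transform import Rotation as R
for n in('wrist','side','scene'):
    s=manip.sense();T=R.from_quat(s['tool_rot']).as_matrix();p0=s['tcp_pos']
    print(n,s['t'],p0.round(4),s['tool_rot'].round(4))
    x=snap(n);X=cloud(x).reshape(-1,3)
    q=X[np.hypot(X[:,0]-.5445,X[:,1]-.02)<.045]
    top=p0[2]-.023+.065
    for k,lo,hi in(('post',.03,.066),('tip',.067,.074),('low',top-.063,top-.045),('top',top-.003,top+.004)):
        p=q[(q[:,2]>lo)&(q[:,2]<hi)]
        if k=='top': p=p[np.hypot(p[:,0]-p0[0],p[:,1]-p0[1])<.03]
        if len(p)>8:
            L=(p-p0)@T  # tool axes
            print(k,len(p),'world',np.percentile(p[:,:2],[2,98],axis=0).ravel().round(4),'tool',np.percentile(L[:,:2],[2,98],axis=0).ravel().round(4))
            if k=='top': print('   circle',cv2.minEnclosingCircle(p[:,:2].astype(np.float32)*1000))
E
python3 v.py
```

```text
wrist 16.4333 [0.5444 0.0196 0.1573] [ 2.493e-01  9.684e-01 -2.000e-04 -6.000e-04]
post 316 world [0.5339 0.0143 0.5453 0.0323] tool [ 0.0036 -0.0081  0.0113  0.0116]
tip 74 world [0.5345 0.0184 0.5414 0.0306] tool [ 0.0073 -0.0053  0.0106  0.0082]
low 1276 world [0.516  0.0066 0.5587 0.0486] tool [-0.0135 -0.0222  0.0297  0.0251]
top 10090 world [ 0.5183 -0.0015  0.5651  0.047 ] tool [-0.0189 -0.0252  0.0273  0.0275]
   circle ((543.1917724609375, 20.332500457763672), 29.606525421142578)
side 16.4833 [0.5445 0.0194 0.1575] [ 2.495e-01  9.684e-01 -2.000e-04 -4.000e-04]
post 122 world [0.5337 0.0064 0.5524 0.0242] tool [-0.0109 -0.0125  0.0097  0.0004]
tip 50 world [0.5356 0.009  0.5526 0.0265] tool [-0.0091 -0.0116  0.0081  0.0074]
low 177 world [ 0.517  -0.0078  0.5581  0.0302] tool [-0.023  -0.0283  0.0271 -0.0027]
top 82 world [0.5179 0.006  0.5582 0.0431] tool [-0.0006 -0.0225  0.0259  0.0264]
   circle ((539.0604248046875, 25.241256713867188), 26.453821182250977)
scene 16.5333 [0.5446 0.0193 0.1575] [ 2.497e-01  9.683e-01 -1.000e-04 -3.000e-04]
post 100 world [0.545  0.0099 0.5549 0.0299] tool [-0.0097 -0.0079  0.0021  0.0111]
tip 82 world [0.5348 0.0111 0.5525 0.0292] tool [-0.0084 -0.0085  0.0095  0.0096]
low 139 world [ 0.5264 -0.0046  0.5687  0.0424] tool [-0.0237 -0.0228  0.018   0.0255]
top 244 world [ 0.5257 -0.0067  0.5677  0.0371] tool [-0.0222 -0.0267  0.0109  0.023 ]
   circle ((548.1483764648438, 17.401683807373047), 28.414310455322266)
```

Three views agree that the roller sits 2.4 mm too far along tool x, against 5 mm of radial clearance. I correct that and descend to just above the tip.

Emit:
apply_moves:
  claw: [-1,-1,-1,-1,-1]
  travel:
    - [-0.003,0,0.02]
    - [-0.003,0,0.045]
    - [-0.003,0,0.065]
    - [-0.003,0,0.07]
    - [-0.003,0,0.07]
  turn:
    - [0,0,0]
    - [0,0,0]
    - [0,0,0]
    - [0,0,0]
    - [0,0,0]

```text
t: 17.0
tcp_pos: [0.5461, 0.0188, 0.1006]
tool_rot: [0.249, 0.968, -0.0, -0.002]
force: [0.1, 0.2, -0.0]
finger_gap: 0.598
gripper_force: 31.9
```

Emit:
apply_moves:
  claw: [-1,-1,-1,-1]
  travel:
    - [0,0,0]
    - [0,0,0]
    - [0,0,0]
    - [0,0,0]
  turn:
    - [0,0,0]
    - [0,0,0]
    - [0,0,0]
    - [0,0,0]

```text
t: 17.33
tcp_pos: [0.5478, 0.0192, 0.1026]
tool_rot: [0.249, 0.969, 0.0, 0.001]
force: [-0.4, -0.2, -0.8]
finger_gap: 0.597
gripper_force: 31.9
```

```bash
python3 v.py
```

```text
wrist 17.3333 [0.5478 0.0192 0.1026] [2.487e-01 9.686e-01 1.000e-04 1.000e-03]
post 45 world [0.5337 0.02   0.5402 0.0312] tool [ 0.0122 -0.0058  0.0148  0.0068]
low 1273 world [0.5195 0.0064 0.5622 0.0483] tool [-0.0134 -0.0221  0.0297  0.0251]
top 10065 world [ 0.5217 -0.002   0.5683  0.0467] tool [-0.0188 -0.0252  0.0273  0.0275]
   circle ((546.5307006835938, 20.052526473999023), 29.543067932128906)
side 17.3833 [0.5477 0.0193 0.1025] [2.487e-01 9.686e-01 1.000e-04 8.000e-04]
post 117 world [0.5342 0.0069 0.5511 0.0238] tool [-0.0076 -0.0137  0.0127 -0.0018]
low 148 world [ 0.5204 -0.0073  0.563   0.0299] tool [-0.0236 -0.0273  0.0265 -0.0026]
top 79 world [0.5208 0.0049 0.5609 0.044 ] tool [-0.0011 -0.0236  0.0255  0.0277]
   circle ((544.084716796875, 23.471899032592773), 28.26659393310547)
scene 17.4333 [0.5475 0.0194 0.1023] [2.486e-01 9.686e-01 1.000e-04 6.000e-04]
post 54 world [0.546  0.0101 0.5552 0.0298] tool [-0.0071 -0.0087  0.0046  0.0094]
low 124 world [ 0.5287 -0.0047  0.5711  0.0413] tool [-0.0231 -0.0215  0.0197  0.0255]
top 214 world [ 0.5302 -0.0063  0.5702  0.038 ] tool [-0.0221 -0.0266  0.0101  0.0253]
   circle ((550.5675048828125, 18.171302795410156), 28.696733474731445)
```

Emit:
apply_moves:
  claw: [-1,-1,-1,-1,-1]
  travel:
    - [0.001,-0.002,0]
    - [0.001,-0.002,0.005]
    - [0.001,-0.002,0.01]
    - [0.001,-0.002,0.015]
    - [0.001,-0.002,0.02]
  turn:
    - [0,0,0]
    - [0,0,0]
    - [0,0,0]
    - [0,0,0]
    - [0,0,0]

```text
t: 17.9
tcp_pos: [0.5455, 0.0184, 0.0851]
tool_rot: [0.249, 0.969, -0.0, -0.0]
force: [0.2, 0.3, -0.6]
finger_gap: 0.592
gripper_force: 31.9
```

The lower end is 8 mm below the tip with no force, so it is on. I continue down.

Emit:
apply_moves:
  claw: [-1,-1,-1,-1,-1]
  travel:
    - [0,0,0.01]
    - [0,0,0.02]
    - [0,0,0.03]
    - [0,0,0.04]
    - [0,0,0.045]
  turn:
    - [0,0,0]
    - [0,0,0]
    - [0,0,0]
    - [0,0,0]
    - [0,0,0]

```text
t: 18.32
tcp_pos: [0.545, 0.0184, 0.0481]
tool_rot: [0.249, 0.969, -0.0, -0.001]
force: [0.1, 0.1, -0.7]
finger_gap: 0.598
gripper_force: 31.9
```

Emit:
apply_moves:
  claw: [-1,-1,-1,-1,-1]
  travel:
    - [0,0,0.002]
    - [0,0,0.004]
    - [0,0,0.006]
    - [0,0,0.008]
    - [0,0,0.008]
  turn:
    - [0,0,0]
    - [0,0,0]
    - [0,0,0]
    - [0,0,0]
    - [0,0,0]

```text
t: 18.73
tcp_pos: [0.5458, 0.0183, 0.0433]
tool_rot: [0.249, 0.969, 0.0, 0.0]
force: [0.0, -0.6, -0.8]
finger_gap: 0.598
gripper_force: 31.9
```

Emit:
apply_moves:
  claw: [-1,-1,-1,-1,-1]
  travel:
    - [0,0,0.001]
    - [0,0,0.002]
    - [0,0,0.003]
    - [0,0,0.003]
    - [0,0,0.003]
  turn:
    - [0,0,0]
    - [0,0,0]
    - [0,0,0]
    - [0,0,0]
    - [0,0,0]

```text
t: 19.15
tcp_pos: [0.5459, 0.0184, 0.043]
tool_rot: [0.249, 0.969, -0.0, 0.001]
force: [-3.5, 0.6, 12.6]
finger_gap: 0.597
gripper_force: 32.9
```

Seated on the base: z stops at 0.043 with 12.6 N. I unload and release.

Emit:
apply_moves:
  claw: [-1,-1,0.4,1,1]
  travel:
    - [0,0,-0.003]
    - [0,0,-0.003]
    - [0,0,-0.003]
    - [0,0,-0.003]
    - [0,0,-0.003]
  turn:
    - [0,0,0]
    - [0,0,0]
    - [0,0,0]
    - [0,0,0]
    - [0,0,0]

```text
t: 19.57
tcp_pos: [0.5457, 0.0183, 0.0431]
tool_rot: [0.249, 0.969, -0.0, -0.0]
force: [-0.3, 0.9, -0.6]
finger_gap: 0.956
gripper_force: 0.0
```

Emit:
apply_moves:
  claw: [1,1,1,1,1]
  travel:
    - [0,0,0]
    - [0,0,0]
    - [0,0,-0.02]
    - [0,0,-0.05]
    - [0,0,-0.1]
  turn:
    - [0,0,0]
    - [0,0,0]
    - [0,0,0]
    - [0,0,0]
    - [0,0,0]

```text
t: 19.98
tcp_pos: [0.543, 0.0187, 0.121]
tool_rot: [0.249, 0.969, -0.0, -0.004]
force: [0.4, -0.3, -0.0]
finger_gap: 1.001
gripper_force: 0.0
```

Emit:
apply_moves:
  claw: [1,1,1,1,1]
  travel:
    - [0,0,-0.05]
    - [0,0,-0.1]
    - [0,0,-0.14]
    - [0,0,-0.14]
    - [0,0,-0.14]
  turn:
    - [0,0,0]
    - [0,0,0]
    - [0,0,0]
    - [0,0,0]
    - [0,0,0]

```text
t: 20.4
tcp_pos: [0.5469, 0.0182, 0.2375]
tool_rot: [0.249, 0.969, 0.0, 0.003]
force: [0.2, -0.6, -0.4]
finger_gap: 0.999
gripper_force: 0.0
```

```bash
python3 - <<'E'
from h import *
s=manip.sense();print(s['t'],s['tcp_pos'],s['force'],s['finger_gap'])
a=snap('side');b=snap('wrist')
for x in(a,b):
    X=cloud(x).reshape(-1,3)
    for c in((.545,.02),(.4985,.296)):
        q=X[(X[:,2]>.04)&(X[:,2]<.1)&(np.hypot(X[:,0]-c[0],X[:,1]-c[1])<.04)]
        if len(q)>9: print(c,len(q),np.percentile(q[:,2],[50,90,98]))
cv2.imwrite('pics/s6.png',np.hstack([cv2.resize(a['pixels'][60:210,100:300],(400,300)),cv2.resize(b['pixels'],(400,300))])[:,:,::-1])
E
```

```text
20.4 [0.54690387 0.01817786 0.23754559] [ 0.18240371 -0.63404688 -0.3650407 ] 0.9991645289946266
(0.545, 0.02) 659 [0.0737261  0.08582646 0.0868719 ]
(0.4985, 0.296) 237 [0.06309971 0.07132989 0.07264844]
(0.545, 0.02) 2861 [0.08379393 0.0855259  0.08611933]
```

View pics/s6.png

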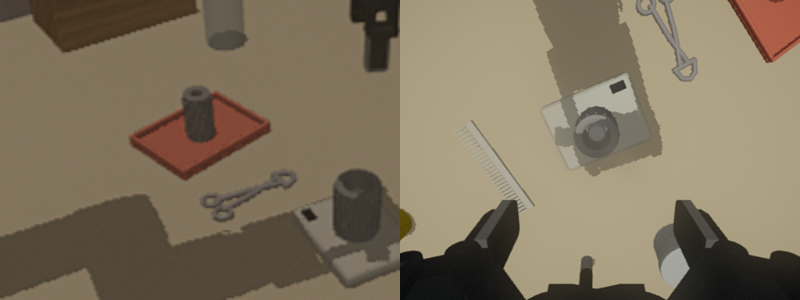

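The slim roller stands in the tray at (198,112). The wide one is seated on the base at (357,205), its top at 85 mm and the post visible inside it at (597,132). I hand in.

```bash
python3 -c "
from station import manip
print(manip.sign_off())"
```

```text
the job is handed in; nothing more can be done
None
```

The job is done and handed in at about 20 s: the slim roller was pressed on the post tip and did not go on, and now stands upright in the coral tray; the wide grey roller is over the post, down on the warmer's base.

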